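# Hold a resin pen blank in the inspection beam

### The arm

A 6-joint arm with a two-finger parallel gripper is mounted at the origin on the work surface. World frame = base frame: x ahead of the robot, y to its left, z up, the work surface at z = 0. Lengths are in m, angles in rad, forces in N, time in s.
With the tool pointing down it reaches from about 0.35 to 0.975 m from the base axis. Payload 7.1 kg.
Tool frame: the origin (TCP) lies at the very end of the fingers, on their centre line; the grasp point (between the pads) lies 19 mm behind it; x points along the fingers, y is the direction in which the jaws open and shut, and the axes are right-handed (so a half turn about x gives the same grasp; the last joint's range is limited). The gripper opens to 88 mm and grips with 3 to 60 N. Pads are 20 mm wide; open, the fingers measure 115 mm over their backs; the gripper's body (75 mm by 178 mm) begins 61 mm behind the grasp point.
Start: joints at [1.118, 0.423, 1.63, -0, 1.089, -0.019], TCP at [0.263, 0.567, 0.199] pointing down, gripper open.
Joint ranges: [-3, 3], [-0.9, 2.11], [0.09, 2.58], [-1.31, 4.45], [0.11, 2.69], [-2.54, 2.54]. Speed limits (rad/s): [2.39, 2.39, 3.01, 3.14, 3.14, 3.14].

### API

Orientations are given as a unit quaternion [x, y, z, w].
In Python, from rig import * gives the robot as it stands.
- The arm moves only by the tool apply_moves, never from a script. Its arguments are lists of equal length, an entry for each row: "dp": the shift along the world's x, y, z in cm, a list of three; "rotation": the turn, a rotation vector about the world's x, y, z in degrees, a list of three; "claw": the finger opening in cm, from 0 to 8.78. In form: {"dp": [[tx, ty, tz], ...], "rotation": [[rx, ry, rz], ...], "claw": [claw, ...]}. A call has 1 to 10 rows; each row shifts and turns the commanded pose from where the row before left it; what a row does not reach is not made up. A row lasts 1/8 s, in which the tool goes at most 62.5 mm and 10.7 degrees, less where a joint would pass 70% of its speed; a pose out of reach is approached as far as the arm can. A call with a gripper value outside its range is refused whole. The fingers move at their own pace and stop on an object; "squeeze" is the grip in N (left out, the last holds). Time passes only in rows, so rows that do not move let the fingers close. It gives the time, the measured TCP pose, the force and the opening at its end, in the units of the state.
- get_state(): the state, without advancing time (a new reading comes with each control period).
- snapshot(name): name is "side" or "top"; returns (picture, depth): 420x560x3 uint8, blue, green, red; 420x560 float32, m along the optical axis (not along the pixel's ray), 0 where there is no reading.
- calibration(name): a dict with "intrinsics" (3x3 intrinsics, pixels), "R" (3x3) and "t" (3): a world point X has camera coordinates R X + t. Camera axes: x right, y down, z forward; pixel columns grow to the right and rows downward; lengths in m; the calibration is good to about 2 mm. A picture is of the moment at which its call begins. calibration takes no time and is no camera call.
- finish_job(): hands the job in, once; it reports no verdict.
The state is a dict: "time": time; "q": joint angles; "qvel": joint speeds; "joint_efforts": joint torques, N m; "tcp_pos": TCP position; "orientation": TCP orientation; "force": force on the tool from outside, world axes, zero at the start; "moment": the same for the moment, N m; "opening": finger opening in m.
Only numpy, scipy, OpenCV 4.12 (cv2) and the standard library are available. Lean on these libraries where they do the work, as an engineer would, in place of code of your own. Each camera call takes 0.05 s, during which the arm holds its last target.

### The job

Draw the amber resin pen blank straight out of the wooden rack, gripping it near its top and only by its two frosted faces (fingers must never touch the clear faces), and carry it to the inspection lamp. Hold it upright and still about midway between lamp and screen with the dark speck inside it centred in the light beam, its clear faces square to the beam and your fingers above the light, and finish while still holding it there in the air, touching nothing else with it. Leave the other pen blanks, the wax tin and the round wooden disc where they are.

Things in the scene. Friction and masses are not known exactly. Their poses are not given: they have to be found in the camera images.
- blank: amber resin pen blank, square bar 20 x 20 x 130 mm, about 60 g, upright and loose in a rack pocket (lower 35 mm inside, top 145 mm above the bench). Origin: centre of its lower end; z up its length. Frosted off-white faces look along its +x and -x, 20 mm apart: grip these. Clear amber faces look along +y and -y, 20 mm apart: no fingers there. Frosted strips are 16 mm wide, 2 mm proud
- speck (a point): the dark bark speck, 11 mm across, seen through the clear faces; on the blank's long axis, 50 mm above its lower end (80 mm below its top). Axes as the blank's
- rack: dark wooden block fixed to the bench, 70 (x) x 220 (y) x 50 mm (z); origin: centre of its underside. Three square pockets in its top, 24 mm wide, 35 mm deep, at y = -70, 0, +70 mm, hold the amber blank and two other pen blanks in any order; x of the amber blank lies along x of the rack within 0.1 rad
- rig: inspection lamp fixed to the bench; origin: centre of the underside of its base plate, 110 (x) x 300 (y) x 14 mm (z). Black lamp at its +y end, 70 mm wide, 134 mm high, lens rim at y = +80 mm; white upright screen at its -y end, 110 mm wide, 162 mm high, face at y = -80 mm. The 160 mm between are free; the beam runs along y
- beam (a point): the middle of the light beam, half way between lens and screen, 100 mm above the bench over the rig's middle; the beam runs along this point's y axis, x is level across the beam, z is up. The light is 26 mm across
- walnut_blank: a brown wooden pen blank, 20 x 20 x 125 mm, in another pocket of the rack; origin at its lower end. Leave it
- painted_blank: a blue pen blank, 20 x 20 x 120 mm, in another pocket of the rack; origin at its lower end. Leave it
- wax_tin: a yellow wax tin, 70 mm wide, 45 mm high; origin at its underside. Leave it
- bowl_blank: a round disc of pale wood, 150 mm wide, 45 mm high; origin at its underside. Leave it
There are look-alikes about, which are no part of the job. What is shaped like the rack but yellow is not meant.

How it is judged:
By the outcome, as a careful person would: the job done as asked, in the order asked, and still so for the second after the job is handed in, while the arm keeps its last pose, push and grip.
It also fails if it takes over 45 s, if anything falls off the work surface, if the arm or the gripper's body presses on something with over 40 N, if the wrist force passes 120 N, or if a joint passes its speed limit or range.

## Working session

There is one attempt and no reset: what is moved stays moved. The work goes in short steps, Python scripts to look and compute and a tool call to move; the robot and the scene stay as the last step left them, time stands still between calls to the robot, and variables do not carry over. Pictures are saved under pics/ and viewed, and the job is handed in when it is done.

Besides the shell and the picture viewer there is one more tool, called after "Call:" as name(argument=value, ...) on one line, values as JSON. apply_moves: Moves the arm, as the interface text tells. Its arguments: {"type":"object","properties":{"dp":{"type":"array","items":{"type":"array","items":{"type":"number"}}},"rotation":{"type":"array","items":{"type":"array","items":{"type":"number"}}},"claw":{"type":"array","items":{"type":"number"}},"squeeze":{"type":"number"}},"required":["dp","rotation","claw"]}

```bash
ls; mkdir -p pics; python3 - <<'E'
from rig import *
import cv2,numpy as np
print(get_state())
for n in("side","top"):
    p,d=snapshot(n); cv2.imwrite(f"pics/{n}0.png",p); np.save(f"pics/{n}0.npy",d); print(calibration(n))
E
```

```text
pics
{'time': 0.0, 'q': array([ 1.11800331e+00,  4.23847654e-01,  1.63071489e+00,  3.60931396e-05,
        1.08859686e+00, -1.89980088e-02]), 'qvel': array([-8.61544900e-04, -1.70632310e-04,  3.45857797e-04, -1.02839412e-03,
       -9.78466045e-05, -4.23747264e-04]), 'joint_efforts': array([ 2.36506465e-03, -5.44646430e+01, -2.73662317e+01,  6.44525955e-02,
        2.28937523e-02, -1.27467001e-04]), 'tcp_pos': array([0.26239682, 0.56657698, 0.1982877 ]), 'orientation': array([ 0.15163978,  0.6906781 , -0.15271168,  0.6903972 ]), 'force': array([-0.68465786, -0.40892499,  0.55040599]), 'moment': array([-0.08093628, -0.06708444,  0.02028604]), 'opening': 0.08786507092397121}
{'intrinsics': array([[510.28688977,   0.        , 272.60180382],
       [  0.        , 510.28688977, 204.9103847 ],
       [  0.        ,   0.        ,   1.        ]]), 'R': array([[ 0.77425783, -0.63282579,  0.00750622],
       [-0.45361715, -0.56318989, -0.69068707],
       [ 0.44131202,  0.53136492, -0.72311481]]), 't': array([-0.35790518,  0.38600677,  1.03853995])}
{'intrinsics': array([[449.26261109,   0.        , 278.60752693],
       [  0.        , 449.26261109, 203.46555239],
       [  0.        ,   0.        ,   1.        ]]), 'R': array([[ 0.01314   , -0.99976227,  0.0173993 ],
       [-0.98302022, -0.01610112, -0.1827895 ],
       [ 0.18302619, -0.01470201, -0.9829981 ]]), 't': array([0.08859613, 0.57163867, 1.02006944])}
```

View pics/side0.png

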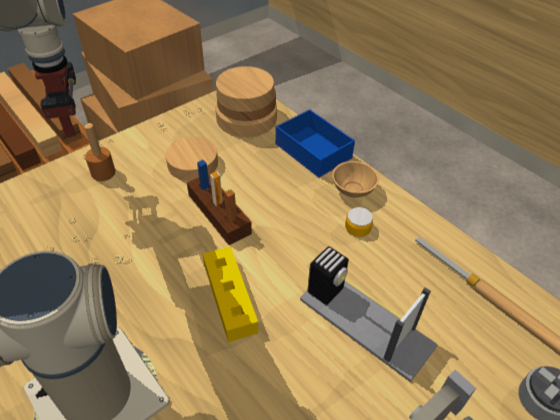

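View pics/top0.png

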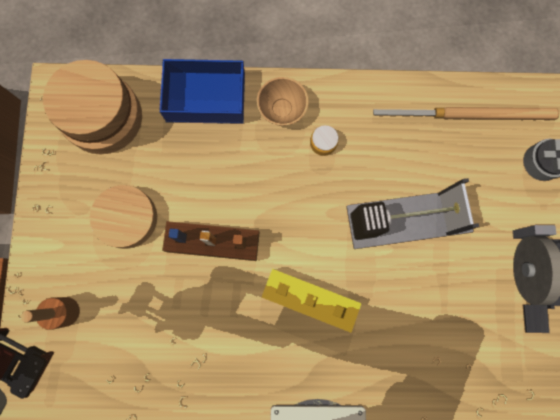

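The side view shows the dark rack at about (218,208), with a blue, an amber and a brown blank at (203,175), (216,188) and (230,205). The lamp is at (328,275) and the screen at (408,320). In the top view the rack is at (211,240) and the rig at (410,218). The yellow rack-shaped block, side (230,292) and top (312,300), is the look-alike. I'll enlarge both areas to confirm.

```bash
python3 - <<'E'
import cv2,numpy as np
s=cv2.imread("pics/side0.png");t=cv2.imread("pics/top0.png")
a=cv2.resize(s[145:250,170:270],(400,420),interpolation=cv2.INTER_CUBIC)
b=cv2.resize(t[210:270,155:270],None,fx=3.4,fy=3.4,interpolation=cv2.INTER_CUBIC)
c=np.zeros((600,800,3),np.uint8);c[:420,:400]=a;c[:b.shape[0],405:405+b.shape[1]]=b[:, :395]
e=cv2.resize(t[175:255,340:480],None,fx=2.8,fy=2.8,interpolation=cv2.INTER_CUBIC);c[300:300+e.shape[0],405:405+e.shape[1]]=e[:, :395]
cv2.imwrite("pics/crop0.png",c)
E
```

```text
(no output)
```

View pics/crop0.png

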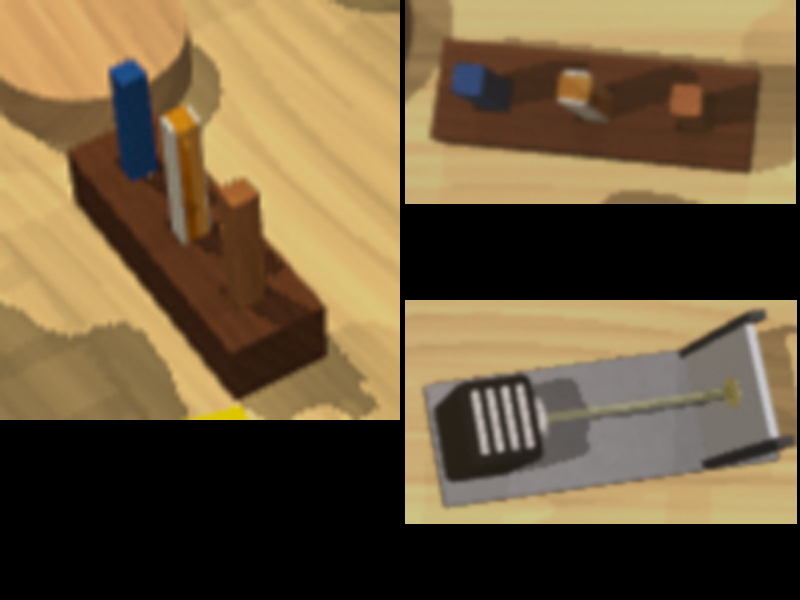

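The crop settles it. Amber with frosted sides is the middle blank of the dark rack, side (216,188), top (206,236). Blue and walnut are on either side of it, and the frosted faces look across the rack's narrow direction. The rig's lens faces right in the top view, with the screen at its right end. Next I'll measure.

```bash
cat > h.py <<'E'
import cv2,numpy as np
from rig import *
def ray(n,uv,z):
    c=calibration(n);K,R,t=c["intrinsics"],c["R"],c["t"]
    uv=np.atleast_2d(np.asarray(uv,float)); d=np.c_[uv,np.ones(len(uv))]@np.linalg.inv(K).T@R
    o=-R.T@t; s=(z-o[2])/d[:,2]; return o+s[:,None]*d
def proj(n,X):
    c=calibration(n);x=np.atleast_2d(X)@c["R"].T+c["t"];x=x@c["intrinsics"].T;return x[:,:2]/x[:,2:]
def cloud(n,d):
    c=calibration(n);v,u=np.mgrid[:420,:560];x=np.stack([u,v,np.ones_like(u)],-1)@np.linalg.inv(c["intrinsics"]).T*d[...,None]
    return (x-c["t"])@c["R"]
E
python3 - <<'E'
from h import *
np.set_printoptions(precision=4,suppress=True)
t=cv2.imread("pics/top0.png");d=np.load("pics/top0.npy");P=cloud("top",d)
s=cv2.imread("pics/side0.png");ds=np.load("pics/side0.npy");S=cloud("side",ds)
for nm,PP,(r0,r1,c0,c1) in(("top",P,(215,265,155,268)),("top rig",P,(175,255,340,480)),("side",S,(155,245,180,260)),("side rig",S,(240,385,295,445))):
    q=PP[r0:r1,c0:c1].reshape(-1,3);print(nm,"z hist",[(round(a,3),int(k)) for k,a in zip(*np.histogram(q[:,2],np.arange(-.01,.2,.01)))])
# bench roughness
print("bench",S[330:345,60:75].reshape(-1,3).std(0), P[380:400,100:120,2].mean(),P[380:400,100:120,2].std())
# depth-height masks
def rect(PP,region,z0,z1,lab):
    r0,r1,c0,c1=region;q=PP[r0:r1,c0:c1].reshape(-1,3);q=q[(q[:,2]>z0)&(q[:,2]<z1)]
    r=cv2.minAreaRect((q[:,:2]*1000).astype(np.float32));print(lab,len(q),r,"meanz",q[:,2].mean())
rect(P,(215,265,155,268),.043,.057,"rack top T");rect(S,(155,245,180,260),.043,.057,"rack top S")
rect(P,(175,255,340,480),.009,.019,"plate T");rect(S,(240,385,295,445),.009,.019,"plate S")
for n,PP,reg in(("T",P,(215,265,155,268)),("S",S,(155,245,180,260))):
    r0,r1,c0,c1=reg;q=PP[r0:r1,c0:c1]
    m=(q[...,2]>.125).astype(np.uint8);k,l,st,ce=cv2.connectedComponentsWithStats(m)
    for i in range(1,k):print(n,"tall",st[i],q[l==i].mean(0))
E
```

```text
top z hist [(np.float64(-0.01), 957), (np.float64(0.0), 1764), (np.float64(0.01), 34), (np.float64(0.02), 43), (np.float64(0.03), 48), (np.float64(0.04), 848), (np.float64(0.05), 1493), (np.float64(0.06), 18), (np.float64(0.07), 23), (np.float64(0.08), 24), (np.float64(0.09), 25), (np.float64(0.1), 26), (np.float64(0.11), 24), (np.float64(0.12), 26), (np.float64(0.13), 141), (np.float64(0.14), 134), (np.float64(0.15), 0), (np.float64(0.16), 0), (np.float64(0.17), 0), (np.float64(0.18), 0)]
top rig z hist [(np.float64(-0.01), 2302), (np.float64(0.0), 3363), (np.float64(0.01), 2728), (np.float64(0.02), 95), (np.float64(0.03), 109), (np.float64(0.04), 106), (np.float64(0.05), 103), (np.float64(0.06), 110), (np.float64(0.07), 111), (np.float64(0.08), 112), (np.float64(0.09), 131), (np.float64(0.1), 355), (np.float64(0.11), 157), (np.float64(0.12), 566), (np.float64(0.13), 501), (np.float64(0.14), 153), (np.float64(0.15), 88), (np.float64(0.16), 50), (np.float64(0.17), 0), (np.float64(0.18), 0)]
side z hist [(np.float64(-0.01), 1164), (np.float64(0.0), 2908), (np.float64(0.01), 216), (np.
[... 3404 characters left out ...]

S tall [57 52  1  1  1] [-0.0061 -0.5609  1.0203]
S tall [36 57  1  1  1] [-0.0061 -0.5609  1.0203]
S tall [15 59  1  1  1] [-0.0061 -0.5609  1.0203]
S tall [30 61  1  1  1] [-0.0061 -0.5609  1.0203]
S tall [51 63  1  1  1] [-0.0061 -0.5609  1.0203]
S tall [63 64  1  1  1] [-0.0061 -0.5609  1.0203]
S tall [ 1 68  1  1  1] [-0.0061 -0.5609  1.0203]
S tall [34 68  1  1  1] [-0.0061 -0.5609  1.0203]
S tall [29 77  1  1  1] [-0.0061 -0.5609  1.0203]
S tall [36 81  1  1  1] [-0.0061 -0.5609  1.0203]
S tall [70 82  1  1  1] [-0.0061 -0.5609  1.0203]
S tall [10 85  1  1  1] [-0.0061 -0.5609  1.0203]
S tall [16 87  1  1  1] [-0.0061 -0.5609  1.0203]
S tall [18 87  1  1  1] [-0.0061 -0.5609  1.0203]
```

Height-filtered depth matches the given sizes. The rack top measures 221x70 mm, centred at (0.481,0.257) with yaw about -4.8°. The plate measures 110x299 mm, centred at (0.546,-0.2265) with yaw about 8.8°. Next I'll refine the amber top and the beam in both views.

```bash
python3 - <<'E'
from h import *
np.set_printoptions(precision=4,suppress=True)
for n,(r0,r1,c0,c1),zr in(("top",(222,250,190,222),0),("side",(160,210,200,226),0)):
    im=cv2.imread(f"pics/{n}0.png");d=np.load(f"pics/{n}0.npy");P=cloud(n,d)
    m=np.zeros(d.shape,bool);m[r0:r1,c0:c1]=True
    z=P[...,2];m&=(z>.137)&(z<.155)
    v,u=np.where(m);W=ray(n,np.c_[u,v],.145)
    r=cv2.minAreaRect((W[:,:2]*1000).astype(np.float32))
    M=np.cov(W[:,:2].T)
    print(n,"px",len(u),u.mean(),v.mean(),"ray mean",W.mean(0),"rect",r,"depth mean",P[m].mean(0))
    up=cv2.resize(im[r0:r1,c0:c1],None,fx=14,fy=14,interpolation=cv2.INTER_NEAREST);cv2.imwrite(f"pics/am_{n}.png",up)
# others
for n in("top","side"):
    d=np.load(f"pics/{n}0.npy");P=cloud(n,d)
    for nm,x,y,zt in(("blue",.485,.323,.135),("walnut",.473,.183,.14)):
        m=(abs(P[...,0]-x)<.03)&(abs(P[...,1]-y)<.03)&(abs(P[...,2]-zt)<.006);v,u=np.where(m);print(nm,n,len(u),ray(n,np.c_[u,v],zt).mean(0))
# rack: long edges in top via depth
# screen face & lamp in depth: tops
R=8.83*np.pi/180;c=np.array([.5457,-.2265]);X=np.array([np.cos(R),np.sin(R)]);Y=np.array([-np.sin(R),np.cos(R)])
for n in("top","side"):
    d=np.load(f"pics/{n}0.npy");P=cloud(n,d);q=P.reshape(-1,3);l=np.c_[(q[:,:2]-c)@X,(q[:,:2]-c)@Y,q[:,2]]
    k=(abs(l[:,0])<.08)&(abs(l[:,1])<.17)
    for nm,m in(("lamp top",(l[:,2]>.129)&(l[:,2]<.14)&(l[:,1]>0)),("screen hi",(l[:,2]>.157)&(l[:,2]<.167)&(l[:,1]<0)),("screen face",(l[:,2]>.04)&(l[:,2]<.14)&(l[:,1]<-.06)&(l[:,1]>-.1))):
        w=l[k&m];
        if len(w):print(n,nm,len(w),"x",np.percentile(w[:,0],[1,50,99]),"y",np.percentile(w[:,1],[1,50,99]))
E
```

```text
top px 90 204.51111111111112 235.51111111111112 ray mean [0.4806 0.2561 0.145 ] rect ((480.6111145019531, 256.1444091796875), (19.342805862426758, 19.51384162902832), 0.8761277198791504) depth mean [0.4805 0.256  0.1455]
side px 82 213.28048780487805 174.28048780487805 ray mean [0.4794 0.2585 0.145 ] rect ((479.29547119140625, 254.6007080078125), (139.7100372314453, 24.102628707885742), 86.78165435791016) depth mean [0.4802 0.2599 0.1435]
blue top 88 [0.4861 0.3254 0.135 ]
walnut top 86 [0.4745 0.186  0.14  ]
blue side 56 [0.4855 0.3225 0.135 ]
walnut side 64 [0.4738 0.1834 0.14  ]
top lamp top 516 x [-0.0321 -0.0004  0.0315] y [0.0894 0.116  0.1434]
top screen hi 61 x [-0.0537  0.0454  0.0537] y [-0.0955 -0.0876 -0.0802]
top screen face 888 x [-0.0539 -0.0022  0.053 ] y [-0.0886 -0.0834 -0.0654]
side lamp top 506 x [-0.0329 -0.0011  0.0313] y [0.0866 0.1138 0.1412]
side screen hi 81 x [-0.0548 -0.0462  0.0555] y [-0.0964 -0.0898 -0.0826]
side screen face 590 x [-0.0549 -0.0031  0.0524] y [-0.0964 -0.0902 -0.0631]
```

View pics/am_top.png

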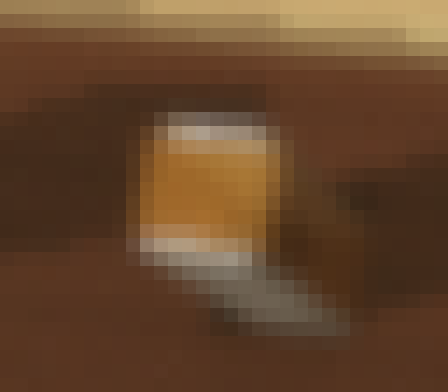

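View pics/am_side.png

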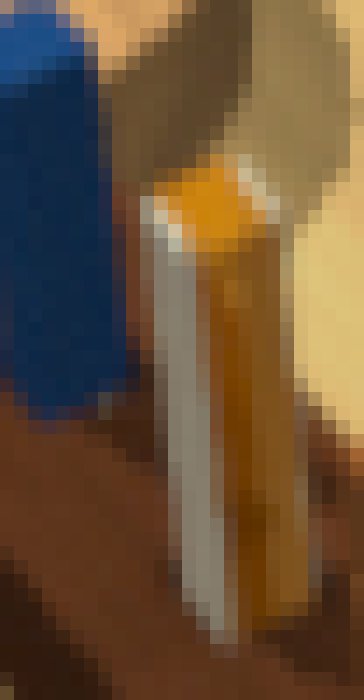

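```bash
python3 - <<'E'
from h import *
np.set_printoptions(precision=3,suppress=True)
im=cv2.imread("pics/top0.png").astype(float)
R=im[...,2]
for r in range(229,243): print(r,R[r,196:214].astype(int))
def cross(v,th):  # half-level crossings left,right
    k=np.where(v>th)[0];a,b=k[0],k[-1]
    return a-(v[a]-th)/(v[a]-v[a-1]), b+(v[b]-th)/(v[b]-v[b+1])
L=[]
for r in range(231,240):
    v=R[r,196:214];a,b=cross(v,115);L.append((r,196+a,196+b));
L=np.array(L);print(L)
sel=L
for c in(1,2):
    W=ray("top",np.c_[sel[:,c],sel[:,0]],.145);p=np.polyfit(W[:,0],W[:,1],1);print("yaw deg",np.degrees(np.arctan(p[0])))
# row crossings per column
C=[]
for c in range(202,208):
    v=R[226:244,c];print(c,v.astype(int))
E
```

```text
229 [71 70 69 68 69 70 74 73 72 71 70 71 75 86 91 92 92 92]
230 [ 71  69  69  70  75  91 113 116 113 106 102  99  93  92  93  92  92  92]
231 [ 69  69  70  75  95 128 162 172 172 161 156 154 138 112  98  95  93  94]
232 [ 69  68  69  80 112 146 165 172 173 171 172 173 167 137 105  95  94  95]
233 [ 66  67  68  83 123 150 160 164 166 167 170 171 167 144 109  93  93  95]
234 [ 65  66  67  84 128 151 158 158 160 164 166 168 164 143 106  90  89  88]
235 [ 67  67  68  89 136 155 158 158 158 159 162 165 160 134 102  88  86  80]
236 [ 68  68  70  95 140 158 159 160 160 159 157 159 153 123  93  86  86  83]
237 [ 68  69  73 100 144 159 162 162 165 162 154 151 142 108  83  81  85  84]
238 [ 72  72  77 104 152 169 171 172 171 164 155 149 134  95  72  72  79  81]
239 [ 83  83  85 105 146 168 175 177 175 168 163 152 129  90  69  68  74  78]
240 [ 88  87  88  93 111 126 139 146 152 154 157 143 112  84  71  70  74  76]
241 [ 88  88  88  88  90  96 104 113 118 122 125 119 103  89  81  78  77  77]
242 [ 88  89  88  88  87  88  92  96 101 105 109 110 109 102  96  88  83  78]
[[231.    200.606 208.885]
 [232.    200.088 209.688]
 [233.    199.8   209.829]
 [234.    199.705 209.757]
 [235.    199.553 209.594]
 [236.    199.444 209.267]
 [237.    199.341 208.794]
 [238.    199.229 208.487]
 [239.    199.244 208.359]]
yaw deg -6.114136042076898
yaw deg -5.451805352709095
202 [ 98  91  75  74 113 162 165 160 158 158 159 162 171 175 139 104  92  86]
203 [ 99  92  75  73 116 172 172 164 158 158 160 162 172 177 146 113  96  87]
204 [ 99  92  75  72 113 172 173 166 160 158 160 165 171 175 152 118 101  86]
205 [100  91  76  71 106 161 171 167 164 159 159 162 164 168 154 122 105  86]
206 [100  93  76  70 102 156 172 170 166 162 157 154 155 163 157 125 109  96]
207 [101  92  75  71  99 154 173 171 168 165 159 151 149 152 143 119 110 105]
```

```bash
python3 - <<'E'
from h import *
from scipy.spatial.transform import Rotation as Ro
np.set_printoptions(precision=4,suppress=True)
s=get_state();M=Ro.from_quat(s["orientation"]).as_matrix();print(s["time"],s["tcp_pos"],"\n",M,"jaw yaw",np.degrees(np.arctan2(M[1,1],M[0,1])))
print("to pregrasp cm",(np.array([.4803,.2548,.20])-s["tcp_pos"])*100)
E
```

```text
0.1 [0.2624 0.5666 0.1984] 
 [[-0.0006  0.4203  0.9074]
 [-0.0012  0.9074 -0.4203]
 [-1.     -0.0014 -0.    ]] jaw yaw 65.14373888006017
to pregrasp cm [ 21.7854 -31.1842   0.1601]
```

Call:
apply_moves(dp=[[2.7, -3.9, 0], [2.7, -3.9, 0], [2.7, -3.9, 0], [2.7, -3.9, 0], [2.7, -3.9, 0], [2.7, -3.9, 0], [2.7, -3.9, 0], [2.9, -3.9, 0], [0, 0, 0], [0, 0, 0]], rotation=[[0, 0, -9], [0, 0, -9], [0, 0, -9], [0, 0, -9], [0, 0, -9], [0, 0, -9], [0, 0, -9], [0, 0, -9], [0, 0, 0], [0, 0, 0]], claw=[6, 6, 6, 6, 6, 6, 6, 6, 6, 6], squeeze=20)

```text
time: 1.35
tcp_pos: [0.4803, 0.2551, 0.1988]
orientation: [-0.529, -0.47, 0.529, -0.469]
force: [-0.6, -0.3, 1.3]
opening: 0.0603
```

```bash
python3 - <<'E'
from h import *
from scipy.spatial.transform import Rotation as Ro
s=get_state();M=Ro.from_quat(s["orientation"]).as_matrix();print("yaw",np.degrees(np.arctan2(M[1,1],M[0,1])),M[:,0])
c=np.zeros((560,800,3),np.uint8)
for i,(n,(r0,r1,c0,c1)) in enumerate((("side",(100,240,165,265)),("top",(170,310,150,250)))):
    p,d=snapshot(n);cv2.imwrite(f"pics/{n}1.png",p);np.save(f"pics/{n}1.npy",d)
    a=cv2.resize(p[r0:r1,c0:c1],None,fx=4,fy=4,interpolation=cv2.INTER_CUBIC);c[:560,400*i:400*i+400]=a[:560]
cv2.imwrite("pics/c1.png",c)
E
```

```text
yaw -6.820505919589964 [-8.30721580e-04 -8.98128610e-05 -9.99999651e-01]
```

View pics/c1.png

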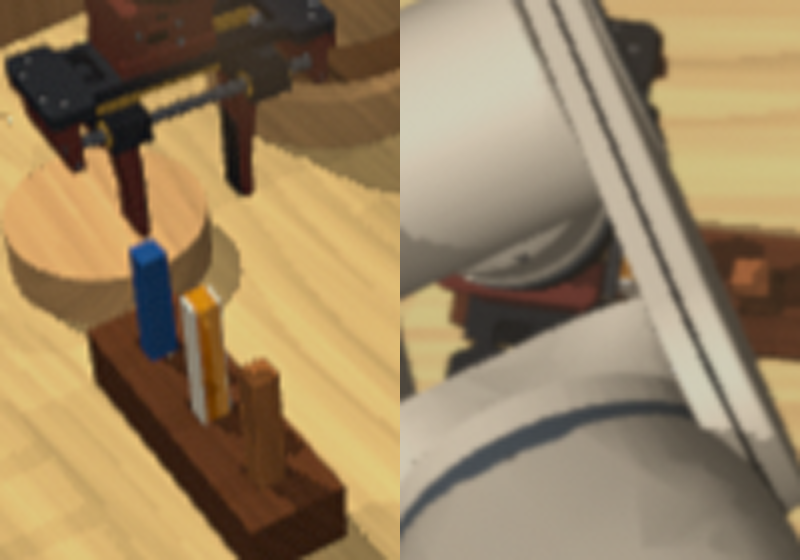

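```bash
python3 - <<'E'
from h import *
np.set_printoptions(precision=4,suppress=True)
s=get_state();T=s["tcp_pos"];print(T,proj("side",T))
d=np.load("pics/side1.npy");P=cloud("side",d)
q=P[130:165,180:240];v,u=np.mgrid[130:165,180:240]
m=(q[...,2]>.197)&(q[...,2]<.215)&(abs(q[...,1]-.255)<.08)
k,l,st,ce=cv2.connectedComponentsWithStats(m.astype(np.uint8))
for i in range(1,k):
    if st[i][4]>5: w=q[l==i];print(st[i],w.mean(0),w.min(0),w.max(0))
p=cv2.imread("pics/side1.png")
a=cv2.resize(p[125:185,185:240],None,fx=10,fy=10,interpolation=cv2.INTER_NEAREST);cv2.imwrite("pics/c2.png",a)
E
```

```text
[0.48   0.2559 0.1989] [[212.3455 158.4234]]
```

View pics/c2.png

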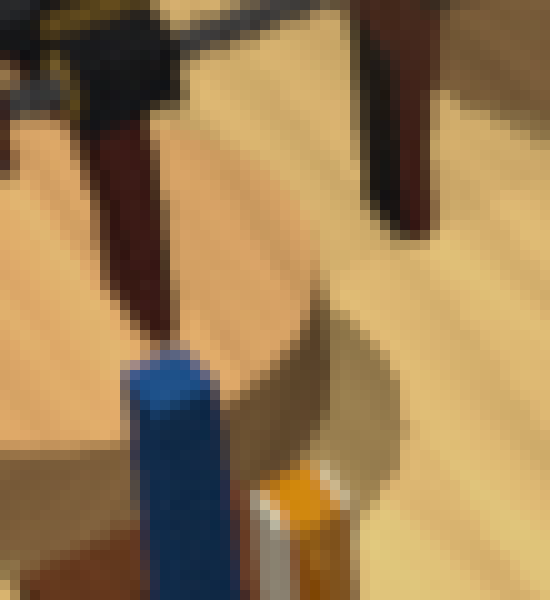

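```bash
python3 - <<'E'
from h import *
np.set_printoptions(precision=2,suppress=True)
T=get_state()["tcp_pos"];a=np.radians(-6.8);X=np.array([np.cos(a),np.sin(a),0]);Y=np.array([-np.sin(a),np.cos(a),0])
for sx in(.0302,-.0302):
  for sy in(.01,-.01): print(sx,sy,(proj("side",T+sx*X+sy*Y)[0]+.5-[185,125])*10)
# amber top from side
for sx in(.01,-.01):
  for sy in(.01,-.01): print("blank",sx,sy,(proj("side",np.array([.4803,.2548,.145])+sx*X+sy*Y)[0]+.5-[185,125])*10)
E
```

```text
0.0302 0.01 [368.14 273.78]
0.0302 -0.01 [407.26 318.97]
-0.0302 0.01 [148.5  359.68]
-0.0302 -0.01 [186.27 406.52]
blank 0.01 0.01 [315.16 466.11]
blank 0.01 -0.01 [352.85 511.96]
blank -0.01 0.01 [244.74 494.66]
blank -0.01 -0.01 [282.01 541.04]
```

```bash
python3 - <<'E'
from h import *
np.set_printoptions(precision=3,suppress=True)
P=cloud("side",np.load("pics/side1.npy"))
for v in range(130,150): print(v,[ (P[v,u]).round(3).tolist() for u in (222,225,226)])
for v in range(145,160,2): print(v,[ (P[v,u]).round(3).tolist() for u in (197,199,200,201)])
E
```

```text
130 [[0.51, 0.249, 0.276], [0.513, 0.241, 0.279], [0.517, 0.242, 0.276]]
131 [[0.51, 0.25, 0.272], [0.512, 0.24, 0.277], [0.516, 0.241, 0.274]]
132 [[0.51, 0.25, 0.269], [0.513, 0.242, 0.272], [0.515, 0.24, 0.273]]
133 [[0.51, 0.251, 0.265], [0.512, 0.241, 0.27], [0.516, 0.242, 0.268]]
134 [[0.51, 0.251, 0.262], [0.513, 0.242, 0.267], [-0.006, -0.561, 1.02]]
135 [[0.511, 0.253, 0.258], [0.511, 0.239, 0.266], [0.515, 0.241, 0.263]]
136 [[0.51, 0.251, 0.256], [0.513, 0.243, 0.26], [0.515, 0.241, 0.26]]
137 [[0.51, 0.251, 0.253], [0.511, 0.241, 0.259], [0.514, 0.241, 0.257]]
138 [[0.509, 0.251, 0.25], [0.511, 0.24, 0.257], [0.515, 0.243, 0.253]]
139 [[0.51, 0.253, 0.246], [0.51, 0.24, 0.254], [0.512, 0.238, 0.254]]
140 [[0.509, 0.252, 0.244], [0.511, 0.242, 0.249], [0.514, 0.242, 0.248]]
141 [[0.51, 0.254, 0.239], [0.51, 0.241, 0.247], [0.515, 0.243, 0.244]]
142 [[0.51, 0.254, 0.236], [0.509, 0.239, 0.246], [0.511, 0.238, 0.245]]
143 [[0.512, 0.258, 0.229], [0.511, 0.242, 0.24], [0.512, 0.239, 0.242]]
144 [[0.511, 0.255, 0.229], [0.511, 0.243, 0.236], [0.512, 0.24, 0.238]]
145 [[0.51, 0
[... 416 characters left out ...]
, 0.264], [0.58, 0.481, 0.044]]
147 [[0.438, 0.249, 0.261], [0.445, 0.251, 0.256], [0.446, 0.249, 0.257], [0.449, 0.25, 0.255]]
149 [[0.44, 0.253, 0.252], [0.444, 0.25, 0.251], [0.445, 0.248, 0.252], [0.449, 0.251, 0.248]]
151 [[0.442, 0.257, 0.242], [0.442, 0.248, 0.248], [0.445, 0.248, 0.246], [0.447, 0.249, 0.244]]
153 [[0.441, 0.258, 0.235], [0.441, 0.248, 0.242], [0.445, 0.25, 0.239], [0.445, 0.246, 0.242]]
155 [[0.44, 0.257, 0.231], [0.44, 0.248, 0.237], [0.442, 0.247, 0.236], [0.445, 0.246, 0.235]]
157 [[0.539, 0.441, 0.046], [0.44, 0.248, 0.23], [0.442, 0.248, 0.23], [0.445, 0.249, 0.227]]
159 [[0.536, 0.435, 0.044], [0.539, 0.43, 0.045], [0.541, 0.428, 0.046], [0.542, 0.424, 0.049]]
```

Unexpectedly, depth puts the drawn fingertips at z≈0.224 while the reported TCP is 0.199. I'll check this against the start pictures and the top view before lowering.

```bash
python3 - <<'E'
from h import *
np.set_printoptions(precision=3,suppress=True)
T0=np.array([.2624,.5666,.1984])
for n,f,T in(("side","side0",T0),("top","top0",T0),("side","side1",get_state()["tcp_pos"]),("top","top1",get_state()["tcp_pos"])):
    P=cloud(n,np.load(f"pics/{f}.npy"));r=np.hypot(P[...,0]-T[0],P[...,1]-T[1])
    m=(r<.13)&(P[...,2]>.16)&(P[...,2]<.5);z=np.sort(P[m][:,2]);print(f,m.sum(),z[:8], proj(n,T))
    print([(round(float(a),3),int(k)) for k,a in zip(*np.histogram(z,np.arange(.16,.36,.01)))])
p=cv2.imread("pics/side0.png");cv2.imwrite("pics/c3.png",cv2.resize(p[0:150,0:130],None,fx=4,fy=4,interpolation=cv2.INTER_CUBIC))
E
```

```text
side0 3551 [0.16  0.16  0.16  0.16  0.161 0.162 0.162 0.162] [[ 73.531 131.337]]
[(0.16, 33), (0.17, 48), (0.18, 1), (0.19, 0), (0.2, 0), (0.21, 0), (0.22, 23), (0.23, 33), (0.24, 34), (0.25, 33), (0.26, 34), (0.27, 37), (0.28, 30), (0.29, 5), (0.3, 73), (0.31, 180), (0.32, 172), (0.33, 146), (0.34, 471)]
top0 2274 [0.16  0.161 0.161 0.161 0.162 0.162 0.162 0.162] [[ 33.922 342.86 ]]
[(0.16, 30), (0.17, 120), (0.18, 3), (0.19, 0), (0.2, 0), (0.21, 0), (0.22, 24), (0.23, 37), (0.24, 19), (0.25, 3), (0.26, 0), (0.27, 0), (0.28, 0), (0.29, 0), (0.3, 60), (0.31, 147), (0.32, 276), (0.33, 123), (0.34, 1205)]
side1 4178 [0.224 0.224 0.224 0.225 0.225 0.225 0.225 0.226] [[212.345 158.423]]
[(0.16, 0), (0.17, 0), (0.18, 0), (0.19, 0), (0.2, 0), (0.21, 0), (0.22, 30), (0.23, 41), (0.24, 43), (0.25, 48), (0.26, 48), (0.27, 57), (0.28, 46), (0.29, 20), (0.3, 72), (0.31, 234), (0.32, 348), (0.33, 250), (0.34, 851)]
top1 1172 [0.307 0.307 0.308 0.309 0.313 0.313 0.313 0.314] [[200.766 232.812]]
[(0.16, 0), (0.17, 0), (0.18, 0), (0.19, 0), (0.2, 0), (0.21, 0), (0.22, 0), (0.23, 0), (0.24, 0), (0.25, 0), (0.26, 0), (0.27, 0), (0.28, 0), (0.29, 0), (0.3, 4), (0.31, 35), (0.32, 147), (0.33, 21), (0.34, 318)]
```

View pics/c3.png

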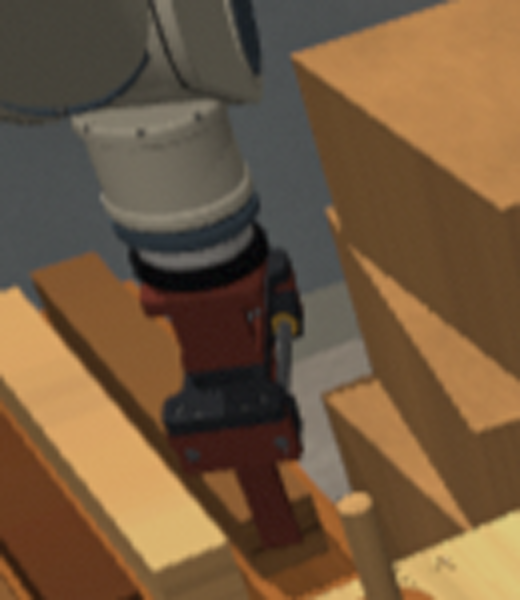

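Both cameras show the fingertips about 25 mm above the reported TCP, at the start pose and here. The body also starts about 80 mm above the tips, as specified. So the reported z reads about 25 mm low, and I'll go by what the cameras see. Next is a clean x/y for amber and the fingers in the same side view.

```bash
python3 - <<'E'
from h import *
np.set_printoptions(precision=4,suppress=True)
for f in("side0","side1"):
    P=cloud("side",np.load(f"pics/{f}.npy"))
    for nm,x,y,zt in(("blue",.485,.323,.135),("amber",.480,.254,.145),("walnut",.473,.183,.14)):
        m=(abs(P[...,0]-x)<.02)&(abs(P[...,1]-y)<.02)&(abs(P[...,2]-zt)<.005);v,u=np.where(m);W=ray("side",np.c_[u,v],zt)
        print(f,nm,len(u),u.mean(),v.mean(),W.mean(0),cv2.minAreaRect((W[:,:2]*1000).astype(np.float32)))
E
```

```text
side0 blue 50 201.22 162.64 [0.4858 0.3238 0.135 ] ((485.69561767578125, 322.8314514160156), (26.5628604888916, 20.679611206054688), 78.93407440185547)
side0 amber 54 214.72222222222223 174.6851851851852 [0.4813 0.2547 0.145 ] ((481.1783752441406, 253.47488403320312), (24.650218963623047, 20.10138511657715), 87.88809204101562)
side0 walnut 61 229.11475409836066 192.95081967213116 [0.4741 0.1837 0.14  ] ((474.67803955078125, 182.98753356933594), (24.49929428100586, 21.361515045166016), 87.69163513183594)
side1 blue 51 201.2941176470588 162.8235294117647 [0.4855 0.3231 0.135 ] ((486.68060302734375, 322.8244323730469), (26.111125946044922, 20.79833221435547), 88.42534637451172)
side1 amber 60 214.65 174.83333333333334 [0.4809 0.2544 0.145 ] ((480.2610778808594, 254.11508178710938), (26.18607521057129, 21.98189353942871), 87.88787841796875)
side1 walnut 61 229.0983606557377 193.01639344262296 [0.4739 0.1835 0.14  ] ((473.55963134765625, 183.80526733398438), (24.62507438659668, 21.524656295776367), 81.0510025024414)
```

Call:
apply_moves(dp=[[0.1, 0, -2.5], [0, 0, -2.5], [0, 0, -2], [0, 0, 0], [0, 0, 0]], rotation=[[0, 0, 0], [0, 0, 0], [0, 0, 0], [0, 0, 0], [0, 0, 0]], claw=[6, 6, 6, 6, 6])

```text
time: 2.08
tcp_pos: [0.4817, 0.256, 0.1297]
orientation: [0.529, 0.47, -0.528, 0.47]
force: [-0.4, 0.1, -0.7]
opening: 0.0602
```

```bash
cat > look.py <<'E'
import sys
from h import *
def look(tag,r=(130,250,170,270),f=5):
    p,d=snapshot("side");cv2.imwrite(f"pics/side{tag}.png",p);np.save(f"pics/side{tag}.npy",d)
    cv2.imwrite(f"pics/s{tag}.png",cv2.resize(p[r[0]:r[1],r[2]:r[3]],None,fx=f,fy=f,interpolation=cv2.INTER_CUBIC));return p,cloud("side",d)
E
python3 - <<'E'
from look import *
p,P=look("2")
T=get_state()["tcp_pos"];print(T)
m=(np.hypot(P[...,0]-T[0],P[...,1]-T[1])<.06)&(P[...,2]>.15)&(P[...,2]<.3)
print(np.sort(P[m][:,2])[:10])
E
```

```text
[0.48200949 0.25587101 0.12998717]
[0.1521344  0.15264484 0.15376705 0.15440759 0.15491634 0.15531791
 0.15607977 0.15625223 0.15674083 0.15697878]
```

View pics/s2.png

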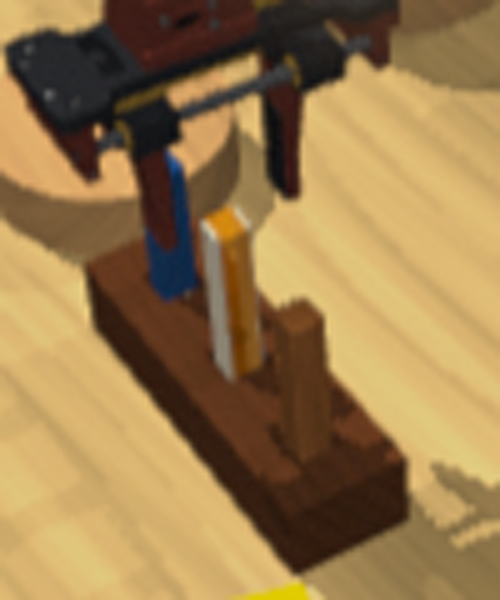

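The view shows the tips at crop (165,247) and (288,195), straddling the amber top at (227,222), with their ends near z 0.154. That confirms the z offset. I'll descend another 4.2 cm, so the tips are about 32 mm below the blank's top, and close.

Call:
apply_moves(dp=[[-0.05, 0, -1.5], [0, 0, -1.5], [0, 0, -1.2], [0, 0, 0], [0, 0, 0], [0, 0, 0], [0, 0, 0], [0, 0, 0]], rotation=[[0, 0, 0], [0, 0, 0], [0, 0, 0], [0, 0, 0], [0, 0, 0], [0, 0, 0], [0, 0, 0], [0, 0, 0]], claw=[6, 6, 6, 6, 3, 3, 2.6, 2.6], squeeze=20)

```text
time: 3.12
tcp_pos: [0.4813, 0.2552, 0.0873]
orientation: [0.529, 0.469, -0.529, 0.469]
force: [-1.0, -0.1, 0.4]
opening: 0.0266
```

```bash
python3 - <<'E'
from look import *
p,P=look("3")
s=get_state();print(s["tcp_pos"],s["force"],s["opening"])
E
```

```text
[0.48128748 0.25515088 0.08727923] [-0.28490678 -0.35459367 -0.47219454] 0.02589758839585656
```

View pics/s3.png

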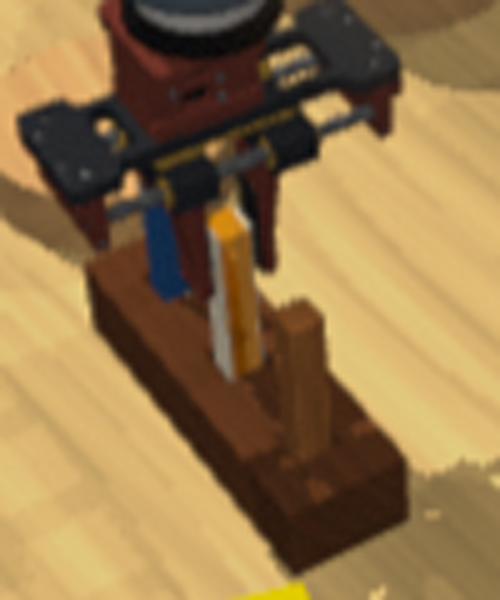

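```bash
python3 - <<'E'
from h import *
p=cv2.imread("pics/side3.png")
a=cv2.resize(p[160:210,195:235],None,fx=14,fy=12,interpolation=cv2.INTER_NEAREST)
a=cv2.resize(p[160:210,195:235],None,fx=12,fy=12,interpolation=cv2.INTER_NEAREST);cv2.imwrite("pics/c4.png",a)
P=cloud("side",np.load("pics/side3.npy"))
for v in range(170,206,3): print(v,[(u,*P[v,u].round(3)) for u in range(207,224,2)])
E
```

```text
170 [(207, np.float64(0.444), np.float64(0.225), np.float64(0.204)), (209, np.float64(0.45), np.float64(0.226), np.float64(0.199)), (211, np.float64(0.557), np.float64(0.4), np.float64(0.014)), (213, np.float64(0.566), np.float64(0.404), np.float64(0.006)), (215, np.float64(0.572), np.float64(0.402), np.float64(0.004)), (217, np.float64(0.58), np.float64(0.404), np.float64(-0.002)), (219, np.float64(0.493), np.float64(0.252), np.float64(0.156)), (221, np.float64(0.494), np.float64(0.244), np.float64(0.161)), (223, np.float64(0.499), np.float64(0.242), np.float64(0.16))]
173 [(207, np.float64(0.455), np.float64(0.246), np.float64(0.173)), (209, np.float64(0.461), np.float64(0.247), np.float64(0.168)), (211, np.float64(0.477), np.float64(0.265), np.float64(0.146)), (213, np.float64(0.482), np.float64(0.264), np.float64(0.144)), (215, np.float64(0.486), np.float64(0.26), np.float64(0.144)), (217, np.float64(0.49), np.float64(0.257), np.float64(0.145)), (219, np.float64(0.493), np.float64(0.253), np.float64(0.145)), (221, np.float64(0.493), np.float64(0.244), np.float64(0.151)), (223, np
[... 5142 characters left out ...]
np.float64(0.488), np.float64(0.248), np.float64(0.055)), (223, np.float64(0.495), np.float64(0.249), np.float64(0.049))]
203 [(207, np.float64(0.457), np.float64(0.269), np.float64(0.047)), (209, np.float64(0.459), np.float64(0.262), np.float64(0.051)), (211, np.float64(0.465), np.float64(0.262), np.float64(0.047)), (213, np.float64(0.467), np.float64(0.255), np.float64(0.052)), (215, np.float64(0.471), np.float64(0.25), np.float64(0.053)), (217, np.float64(0.478), np.float64(0.252), np.float64(0.047)), (219, np.float64(0.48), np.float64(0.245), np.float64(0.051)), (221, np.float64(0.484), np.float64(0.242), np.float64(0.051)), (223, np.float64(0.489), np.float64(0.241), np.float64(0.049))]
```

View pics/c4.png

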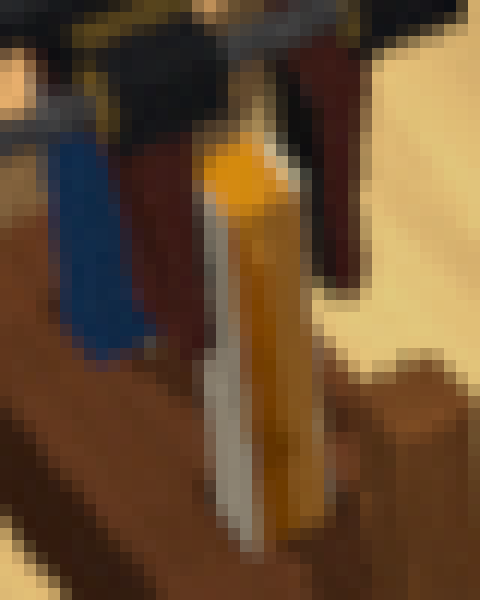

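Depth puts the blank's -y face at y≈0.247, so its centre is near 0.2565 against TCP y 0.255. I'll shift +1 mm, close on the frosted faces, then lift a little and look.

Call:
apply_moves(dp=[[0, 0.1, 0], [0, 0, 0], [0, 0, 0], [0, 0, 0], [0, 0, 0], [0, 0, 0]], rotation=[[0, 0, 0], [0, 0, 0], [0, 0, 0], [0, 0, 0], [0, 0, 0], [0, 0, 0]], claw=[2.6, 1.5, 1.5, 1.5, 1.5, 1.5], squeeze=25)

```text
time: 3.92
tcp_pos: [0.4812, 0.2561, 0.0871]
orientation: [0.529, 0.469, -0.529, 0.469]
force: [-0.8, 0.2, -0.1]
opening: 0.0198
```

Call:
apply_moves(dp=[[0, 0, 0.5], [0, 0, 1], [0, 0, 1.5], [0, 0, 2], [0, 0, 2.5], [0, 0, 3], [0, 0, 3], [0, 0, 2.5], [0, 0, 1.5], [0, 0, 0]], rotation=[[0, 0, 0], [0, 0, 0], [0, 0, 0], [0, 0, 0], [0, 0, 0], [0, 0, 0], [0, 0, 0], [0, 0, 0], [0, 0, 0], [0, 0, 0]], claw=[1.5, 1.5, 1.5, 1.5, 1.5, 1.5, 1.5, 1.5, 1.5, 1.5])

```text
time: 5.18
tcp_pos: [0.4817, 0.2564, 0.2634]
orientation: [0.53, 0.469, -0.528, 0.469]
force: [-0.1, -0.1, -1.1]
opening: 0.0195
```

```bash
python3 - <<'E'
from look import *
p,P=look("4",(70,250,160,260),3)
s=get_state();print(s["tcp_pos"],s["force"],s["opening"])
E
```

```text
[0.48106902 0.25605217 0.26224935] [-0.57923419 -0.52517568 -1.56082421] 0.019867141175143713
```

View pics/s4.png

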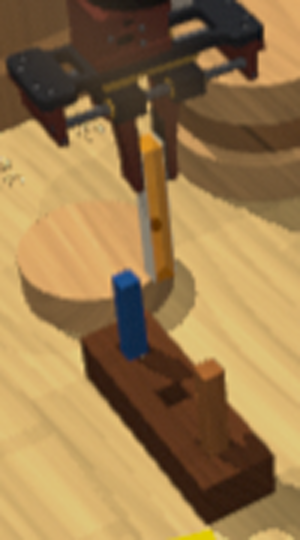

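The blank is out, with its dark speck visible at crop (156,226) and the fingers only on the frosted sides. The other two blanks are undisturbed. Now I'll carry it high over to the rig, turning +15.6°.

Call:
apply_moves(dp=[[0.3, -2.5, 0.5], [0.7, -5.2, 0.5], [0.7, -5.3, 0], [0.7, -5.3, 0], [0.7, -5.3, 0], [0.7, -5.3, 0], [0.7, -5.3, 0], [0.7, -5.3, 0], [0.7, -5.2, 0], [0.5, -3.6, 0]], rotation=[[0, 0, 1.5], [0, 0, 1.5], [0, 0, 1.6], [0, 0, 1.6], [0, 0, 1.6], [0, 0, 1.6], [0, 0, 1.6], [0, 0, 1.6], [0, 0, 1.5], [0, 0, 1.5]], claw=[1.5, 1.5, 1.5, 1.5, 1.5, 1.5, 1.5, 1.5, 1.5, 1.5])

```text
time: 6.48
tcp_pos: [0.5444, -0.2289, 0.2704]
orientation: [0.46, 0.537, -0.461, 0.536]
force: [0.2, 0.7, -0.3]
opening: 0.02
```

Call:
apply_moves(dp=[[0, 0, 0], [0, 0, 0], [0, 0, 0], [0, 0, 0]], rotation=[[0, 0, 0], [0, 0, 0], [0, 0, 0], [0, 0, 0]], claw=[1.5, 1.5, 1.5, 1.5])

```text
time: 6.98
tcp_pos: [0.5452, -0.2259, 0.2721]
orientation: [0.46, 0.537, -0.46, 0.537]
force: [-0.3, 0.2, -1.2]
opening: 0.0202
```

```bash
python3 - <<'E'
from look import *
from scipy.spatial.transform import Rotation as Ro
s=get_state();M=Ro.from_quat(s["orientation"]).as_matrix();print(s["tcp_pos"],"yaw",np.degrees(np.arctan2(M[1,1],M[0,1])),s["opening"],s["time"])
p,P=look("5",(150,400,280,460),2)
p,d=snapshot("top");cv2.imwrite("pics/top5.png",p);np.save("pics/top5.npy",d)
a=cv2.imread("pics/s5.png");b=cv2.resize(p[120:290,330:500],None,fx=2.4,fy=2.4,interpolation=cv2.INTER_CUBIC)
c=np.zeros((500,770,3),np.uint8);c[:500,:360]=a;c[:408,362:770]=b;cv2.imwrite("pics/c5.png",c)
E
```

```text
[ 0.54518555 -0.22590003  0.27208338] yaw 8.817652768397776 0.020195763606891855 6.975
```

View pics/c5.png

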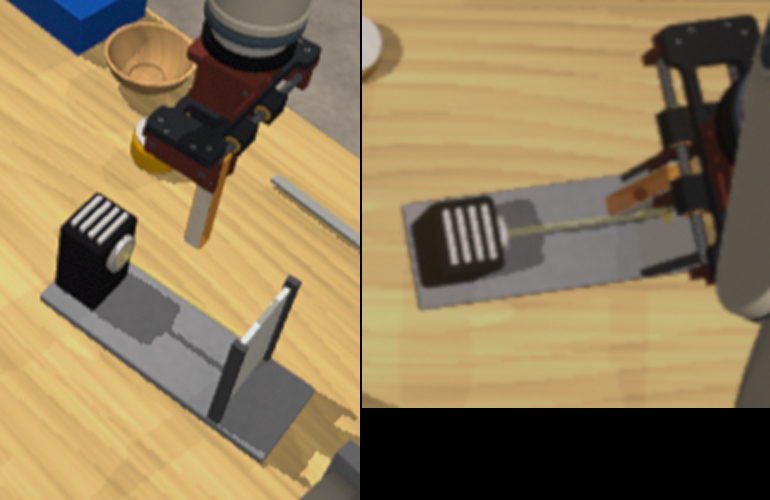

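Call:
apply_moves(dp=[[0.05, 0, -1], [0, 0, -2], [0, 0, -2], [0, 0, -2], [0, 0, -2], [0, 0, -2], [0, 0, -2], [0, 0, -1.2], [0, 0, -0.8], [0, 0, 0]], rotation=[[0, 0, 0], [0, 0, 0], [0, 0, 0], [0, 0, 0], [0, 0, 0], [0, 0, 0], [0, 0, 0], [0, 0, 0], [0, 0, 0], [0, 0, 0]], claw=[1.5, 1.5, 1.5, 1.5, 1.5, 1.5, 1.5, 1.5, 1.5, 1.5])

```text
time: 8.32
tcp_pos: [0.5455, -0.2268, 0.1217]
orientation: [0.46, 0.537, -0.46, 0.536]
force: [0.2, -0.6, -0.9]
opening: 0.0196
```

Call:
apply_moves(dp=[[0, 0, 0], [0, 0, 0]], rotation=[[0, 0, 0], [0, 0, 0]], claw=[1.5, 1.5])

```text
time: 8.57
tcp_pos: [0.5461, -0.2271, 0.1227]
orientation: [0.461, 0.536, -0.46, 0.537]
force: [0.2, -0.5, -1.1]
opening: 0.02
```

```bash
python3 - <<'E'
from look import *
from scipy.spatial.transform import Rotation as Ro
s=get_state();M=Ro.from_quat(s["orientation"]).as_matrix();print(s["tcp_pos"],"yaw",np.degrees(np.arctan2(M[1,1],M[0,1])),s["opening"],s["time"],s["force"])
p,P=look("6",(200,380,290,440),4)
p,d=snapshot("top");cv2.imwrite("pics/top6.png",p);np.save("pics/top6.npy",d)
cv2.imwrite("pics/t6.png",cv2.resize(p[150:270,330:490],None,fx=5,fy=5,interpolation=cv2.INTER_CUBIC))
E
```

```text
[ 0.54606398 -0.22708951  0.12273498] yaw 8.746016431511045 0.019985916341591643 8.575 [ 0.15103521 -0.46337648 -1.14084523]
```

View pics/s6.png

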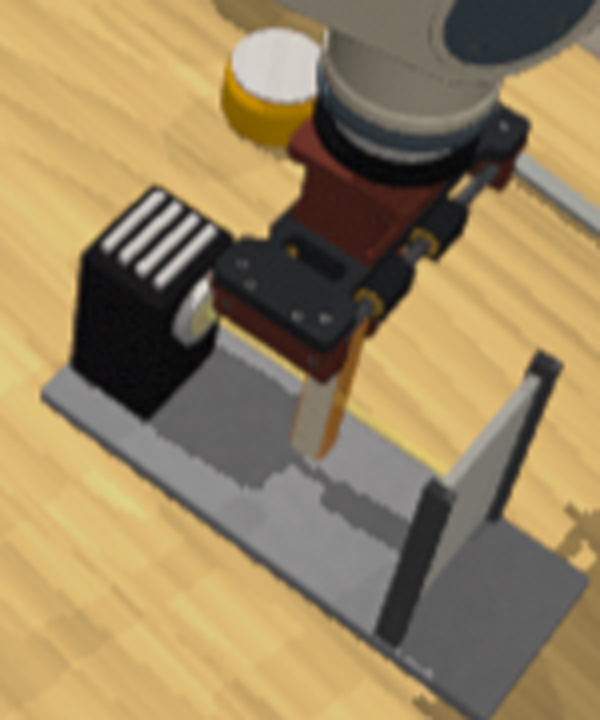

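View pics/t6.png

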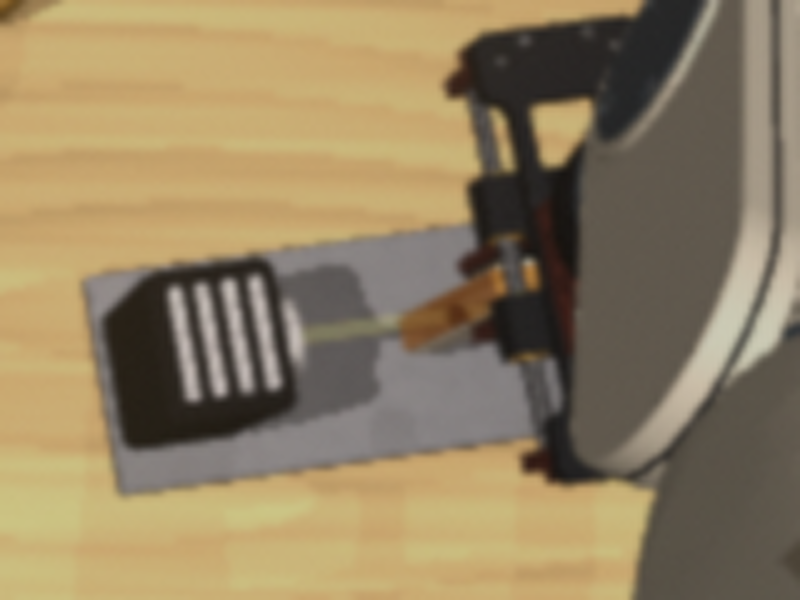

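```bash
python3 - <<'E'
from h import *
np.set_printoptions(precision=4,suppress=True)
R=np.radians(8.83);c=np.array([.5457,-.2265]);X=np.array([np.cos(R),np.sin(R)]);Y=np.array([-np.sin(R),np.cos(R)])
def loc(P): return np.concatenate([((P[...,:2]-c)@X)[...,None],((P[...,:2]-c)@Y)[...,None],P[...,2:]],-1)
def plane(q,lab,ax):
    o=[i for i in range(3) if i!=ax]
    A=np.c_[q[:,o],np.ones(len(q))];m=np.ones(len(q),bool)
    for _ in range(4):
        k=np.linalg.lstsq(A[m],q[m,ax],rcond=None)[0];r=q[:,ax]-A@k;m=abs(r)<2.5*max(r[m].std(),.0005)
    print(lab,len(q),m.sum(),"axis",ax,"deriv wrt",o,np.degrees(k[:2]),"mean",q[m].mean(0),"rms",r[m].std(),"value at 0,0/z=.1",A[0,0]*0+k[2]+ (k[1]*.1))
    return k
for n in("top","side"):
    im=cv2.imread(f"pics/{n}6.png");L=loc(cloud(n,np.load(f"pics/{n}6.npy")))
    box=(abs(L[...,0])<.03)&(abs(L[...,1])<.03)&(L[...,2]>.045)&(L[...,2]<.125)
    hsv=cv2.cvtColor(im,cv2.COLOR_BGR2HSV);am=(hsv[...,1]>120)&box;wh=(hsv[...,1]<=110)&box
    v,u=np.where(am);print(n,"amber n",am.sum(),"white n",wh.sum(),"zmin",np.sort(L[box][:,2])[:6],u.min(),u.max(),v.min(),v.max())
    am=cv2.erode(am.astype(np.uint8),np.ones((2,2)))>0
    plane(L[am],n+" clear",1)
    if wh.sum()>15:plane(L[wh],n+" frost",0)
    # spot: lens
    m=(L[...,2]>.05)&(L[...,2]<.15)&(L[...,1]>.07)&(L[...,1]<.1)&(abs(L[...,0])<.03)
    up=cv2.resize(im[195:240,400:450] if n=="top" else im[275:325,355:400],None,fx=14,fy=12,interpolation=cv2.INTER_NEAREST)
    cv2.imwrite(f"pics/z6{n}.png",up)
E
```

```text
top amber n 64 white n 45 zmin [0.0487 0.0515 0.053  0.053  0.056  0.0562] 410 420 209 218
top clear 42 34 axis 1 deriv wrt [0, 2] [7.2405 0.3327] mean [-0.0038  0.0104  0.0958] rms 0.0006693167463235429 value at 0,0/z=.1 0.01093665774236299
top frost 45 45 axis 0 deriv wrt [1, 2] [23.7762  0.4804] mean [-0.0055  0.0075  0.0868] rms 0.006197702892686317 value at 0,0/z=.1 -0.008504318969114522
side amber n 97 white n 163 zmin [0.0521 0.0523 0.053  0.0532 0.0536 0.0536] 359 383 289 313
side clear 47 38 axis 1 deriv wrt [0, 2] [ 7.5191 -1.6221] mean [ 0.0008 -0.0107  0.0865] rms 0.0010569880849646545 value at 0,0/z=.1 -0.011439695677046804
side frost 163 146 axis 0 deriv wrt [1, 2] [ 4.5204 -0.2743] mean [-0.0093 -0.0004  0.0864] rms 0.0012206488631282795 value at 0,0/z=.1 -0.009339300278570033
```

View pics/z6top.png

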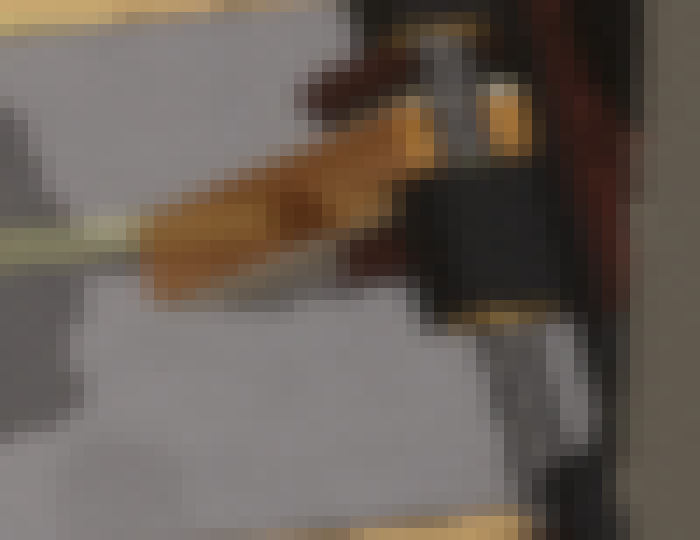

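View pics/z6side.png

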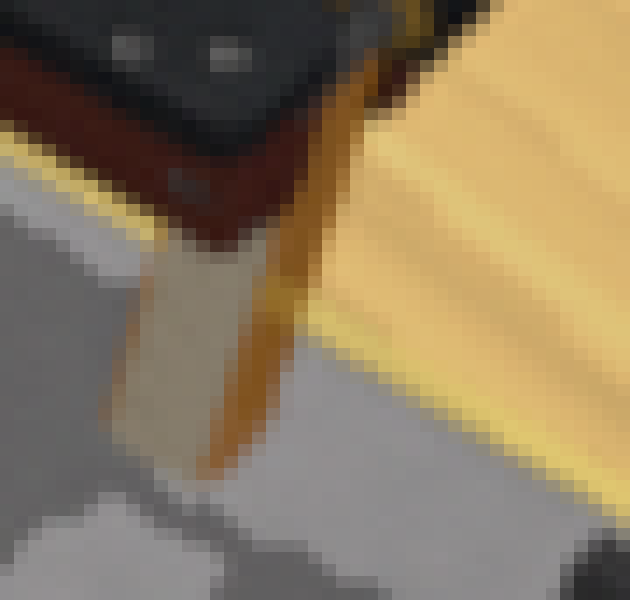

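```bash
python3 - <<'E'
from h import *
np.set_printoptions(precision=4,suppress=True)
R=np.radians(8.83);c=np.array([.5457,-.2265]);X=np.array([np.cos(R),np.sin(R),0]);Y=np.array([-np.sin(R),np.cos(R),0]);C=np.r_[c,0]
im=cv2.imread("pics/top6.png");g=im[...,2].astype(float)
w=np.clip(130-g[208:216,417:425],0,None);print(g[206:217,412:427].astype(int))
def hit(uv):
    a=ray("top",uv,0.0)[0];b=ray("top",uv,.3)[0];t=((C-a)@Y)/((b-a)@Y);p=a+t*(b-a);return (p-C)@X,p[2]
for uv in((420.9,212.0),(421.4,212),(420.4,212.3)):print(uv,hit(uv))
# expected pixel of speck & beam, bottom-face centre etc
B=C+[0,0,.1];print("beam px top",proj("top",B),"side",proj("side",B))
s=get_state();T=s["tcp_pos"];print("tcp local",(T-C)@X,(T-C)@Y)
# bottom corners expected in both views if blank centred
for n in("top","side"):
    for sx,sy in((-1,-1),(-1,1),(1,1),(1,-1)):
        q=proj(n,C+sx*.01*X+sy*.01*Y+[0,0,.05])[0]
        o,f=((400,195),(14,12)) if n=="top" else ((355,275),(14,12))
        print(n,sx,sy,(q+.5-o)*f)
E
```

```text
[[135 136 135 134 134 133 133 133 132 129 121 111 109 110 111]
 [136 135 135 135 133 133 132 130 126 121 116 113 112 112 114]
 [135 134 134 134 132 131 127 122 116 113 112 112 114 116 119]
 [134 134 133 131 127 123 118 114 110 110 112 116 118 119 118]
 [134 131 129 123 118 115 111 108 104 105 112 117 120 118 115]
 [130 126 123 118 115 113 111 104  93  91 100 115 123 124 119]
 [127 126 126 126 124 123 118 104  90  86  90 107 120 125 119]
 [130 131 131 128 127 126 120 105  90  86  88 100 114 113 101]
 [128 127 126 125 122 123 119 107  93  90  93  96  95  82  66]
 [123 121 119 115 113 112 112 111 103 102 105  97  76  59  52]
 [117 117 115 112 111 111 111 113 111 106  99  90  71  55  51]]
(420.9, 212.0) (np.float64(0.000707199567971267), np.float64(0.1025003665203861))
(421.4, 212) (np.float64(0.00018058867622368265), np.float64(0.10563608969792529))
(420.4, 212.3) (np.float64(0.0006002093163792646), np.float64(0.09896239297575))
beam px top [[420.6008 212.4828]] side [[370.5989 297.3988]]
tcp local 0.0001550012744013711 -0.0005246508044774576
top -1 -1 [268.029  299.0594]
top -1 1 [153.4158 312.7898]
top 1 1 [130.8535 214.4757]
top 1 -1 [245.1042 200.8687]
side -1 -1 [195.3221 494.6368]
side -1 1 [ 89.6399 430.6669]
side 1 1 [162.602  361.2805]
side 1 -1 [267.9043 424.096 ]
```

```bash
python3 - <<'E'
from h import *
np.set_printoptions(precision=4,suppress=True)
R=np.radians(8.83);X=np.array([np.cos(R),np.sin(R),0]);Y=np.array([-np.sin(R),np.cos(R),0]);C=np.array([.5457,-.2265,0])
p,d=snapshot("side");cv2.imwrite("pics/side7.png",p)
a=cv2.imread("pics/side6.png")
s=get_state();print(s["tcp_pos"],s["opening"],abs(s["qvel"]).max(),s["time"])
L=proj("side",C+.08*Y+[0,0,.1])[0];print("lens pred px",L,"in zoom",(L+.5-[325,255])*12)
cv2.imwrite("pics/c7.png",cv2.resize(p[255:305,325:390],None,fx=12,fy=12,interpolation=cv2.INTER_NEAREST))
# side camera: blank/lens both measured with depth: lens disc x
P=cloud("side",d);l=np.stack([(P-C)@X,(P-C)@Y,P[...,2]],-1)
hsv=cv2.cvtColor(p,cv2.COLOR_BGR2HSV)
m=(l[...,1]>.07)&(l[...,1]<.095)&(abs(l[...,0])<.035)&(abs(l[...,2]-.1)<.03)&(p.min(-1)>90)
print("lens local mean",m.sum(),l[m].mean(0),np.percentile(l[m],[3,97],axis=0))
cv2.imwrite("pics/full7.png",p)
E
```

```text
[ 0.5459 -0.227   0.1225] 0.019769356964366217 0.002576298959734482 8.725
lens pred px [340.3619 276.6918] in zoom [190.3423 266.3018]
lens local mean 70 [-0.0118  0.0801  0.1133] [[-0.0218  0.0769  0.0918]
 [-0.0002  0.0843  0.1241]]
```

View pics/full7.png

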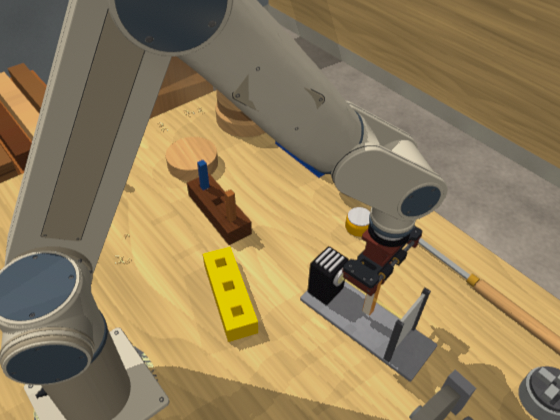

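View pics/c7.png

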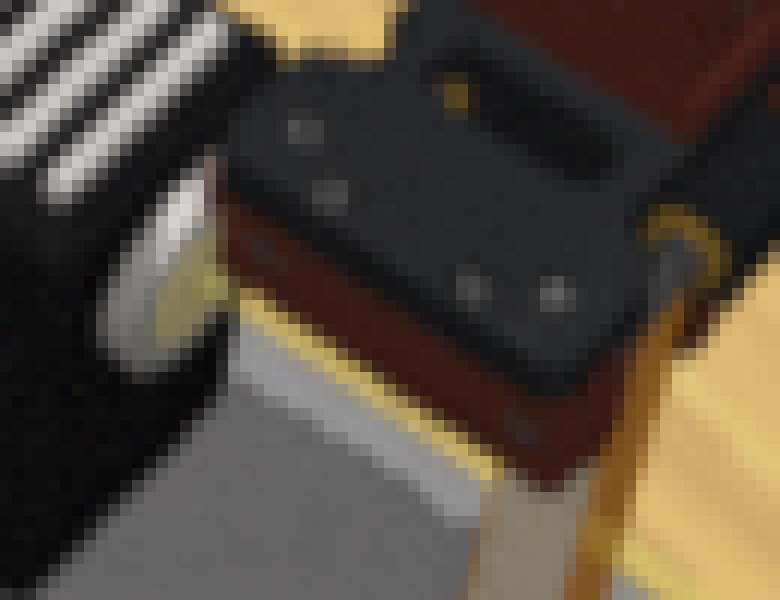

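The lamp view shows the blank hanging upright between lens and screen. The rack, the other blanks, the tin and the disc haven't moved. In the top view the speck is at (421.0,212.6). The predicted beam middle is (420.6,212.5), and the light streak itself passes row 212.2 there, so they agree within about 1 mm. The arm is still, so I'm handing in.

```bash
python3 -c "
from rig import *
print(finish_job())"
```

```text
the job is handed in; nothing more can be done
None
```

I drew the amber blank straight up out of the rack by its two frosted faces and carried it over to the lamp. I handed the job in at about 8.7 s, with the blank still held in the air midway between lens and screen.

**Last checks:**
- **Speck in the beam:** in the top view it sits within about 1 mm of the beam middle across the beam. Its height works out to about 100 mm from the lift and lowering distances.
- **Grip:** the jaws read 20 mm open, so the pads are flush on the frosted strips. The jaws are turned to 8.8°, matching the rig.
- **Upright:** plane fits to the faces put the tilt within about 1.6°.
- **Clearance:** the fingertips are about 30 mm above the top of the light, and the arm was still when I handed in.
- **Other objects:** in the last side view, the other two blanks, the wax tin and the disc look unmoved.

**Disagreements:**
- **Height reading:** the reported tool height was about 25 mm lower than both cameras showed the fingertips. I set the grip height by the cameras.
- **Turn of the blank:** small depth patches gave conflicting readings of +7° and -4.5° relative to the rig. I relied on the jaw angle and flush grip instead, and the blank's lower corners in the top view agreed with that.
- **Camera offset:** the side and top views differ by about 2 mm, which is within their stated calibration.

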